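# Rest the slide tray on the sloped stand and swing the keeper over it

### The arm

A 6-joint arm with a two-finger parallel gripper is mounted at the origin on a cart in front of the work surface, level with it; the furniture and walls round the work are solid. World frame = base frame: x ahead of the robot, y to its left, z up, the work surface at z = 0. Lengths are in m, angles in rad, forces in N, time in s.
With the tool pointing down it reaches from about 0.35 to 0.85 m from the base axis. Payload 8.1 kg.
Tool frame: the origin (TCP) lies at the very end of the fingers, on their centre line; the grasp point (between the pads) lies 19 mm behind it; z points along the fingers, y is the line along which they close (so a half turn about z gives the same grasp; the last joint's range is limited). The gripper opens to 93 mm and grips with 3 to 60 N. Pads are 15 mm wide; open, the fingers measure 128 mm over their backs; the gripper's body (75 mm by 188 mm) begins 65 mm behind the grasp point.
Start: joints at [1.04, 0.13, 1.488, -0, 1.523, -0.085], TCP at [0.259, 0.541, 0.196] pointing down, gripper open.
Joint ranges: [-2.96, 2.96], [-0.89, 2.26], [0.02, 2.5], [-1.34, 4.48], [0, 2.73], [-2.66, 2.66]. Speed limits (rad/s): [2.39, 2.39, 2.79, 3.14, 3.14, 3.14].

### API

Orientations are given as a unit quaternion [x, y, z, w].
In Python, from workcell import state, read_camera, camera_info, hand_in gives the robot as it stands.
- The arm moves only by the tool play_rows, never from a script. Its arguments are lists of equal length, an entry for each row: "translation": the shift along the tool's x, y, z each as a share of 0.75 m, from -1 to 1, a list of three; "dr": the turn, a rotation vector about the tool's x, y, z each as a share of 180 degrees, from -1 to 1, a list of three; "gripper": the finger opening in mm, from 0 to 93. In form: {"translation": [[tx, ty, tz], ...], "dr": [[rx, ry, rz], ...], "gripper": [gripper, ...]}. A call has 1 to 12 rows; each row shifts and turns the commanded pose from where the row before left it, along the tool's axes as they then stand; what a row does not reach is not made up. A row lasts 1/8 s, in which the tool goes at most 62.5 mm and 10.7 degrees, less where a joint would pass 70% of its speed; a pose out of reach is approached as far as the arm can. A call with a number of a shift or a turn outside -1 to 1 is refused whole. A call with a gripper value outside its range is refused whole. The fingers move at their own pace and stop on an object; "force" is the grip in N (left out, the last holds). Time passes only in rows, so rows that do not move let the fingers close. It gives the time, the measured TCP pose, the force, the opening and the grip force at its end, in the units of the state.
- state(): the state, without advancing time (a new reading comes with each control period).
- read_camera(name): name is "side" or "top" or "wrist"; returns the picture (420x560x3 uint8, red, green, blue); there is no depth.
- camera_info(name): a dict with "K" (3x3 intrinsics, pixels), "view" (4x4, takes a point from world to camera coordinates); the wrist camera has in their place "tool_from_camera" (4x4, takes a point from camera to tool coordinates, whose origin is the TCP and whose axes are the flange's). Camera axes: x right, y down, z forward; pixel columns grow to the right and rows downward; lengths in m; the calibration is good to about 2 mm. A picture is of the moment at which its call begins: read the wrist's pose just before it. camera_info takes no time and is no camera call.
- hand_in(): hands the job in; it is judged then, once.
The state is a dict: "time_s": time; "joint_positions": joint angles; "dq": joint speeds; "tau": joint torques, N m; "ee_pos": TCP position; "orientation": TCP orientation; "force": force on the tool from outside, world axes, zero at the start; "wrist_torque": the same for the moment, N m; "width": opening from 0.0 (shut) to 1.0 (fully open); "finger_force": force on a finger pad.
Only numpy, scipy, OpenCV 4.12 (cv2) and the standard library are available. Lean on these libraries where they do the work, as an engineer would, in place of code of your own. Each camera call takes 0.05 s, during which the arm holds its last target. There are 200 camera calls.

### The job

Lay the clear slide tray gently on the sloped bed of the metal stand, open side up, lengthways up the slope and in the middle of its width, with a short end resting against the ledge. Then, once you have let go of the tray, swing the keeper arm across above it until it lies straight over the tray, and leave the pot, dish and tape where they are.

Things in the scene. Friction and masses are not known exactly. Their poses are not given: they have to be found in the camera images.
- tray: Loose clear plastic slide tray with an open top, 60 mm (its x) by 110 mm (its y) by 26 mm high, walls 2 mm, 50 to 100 g. Starts upright on the worktop, or on a thin folder or mat (1.5 mm) that lies on it. Origin at the centre of its underside, z up out of the open top. Its two ends are alike. Grip it across the 60 mm width.
- bed: Sloped grey-painted bed plate of the metal stand fixed to the worktop, 185 mm up the slope by 190 mm wide. Origin on its surface at the middle of the foot of the ledge, 37 mm above the worktop; x points up the slope (25 degrees from level, low end towards the robot), y along the ledge, z square out of the bed. A tray resting as wanted has its origin at x = 55 mm, y = 0, z = 0.
- ledge (a point): Middle of the top of the ledge's inner face: a steel bar 120 mm wide along the bed's low edge, standing 14 mm out of the bed's surface, inner face at bed x = 0.
- keeper (a joint): Keeper: flat steel arm 16 mm wide on a swivel, turning about the bed's z axis. 0 = points straight up the slope; grows as it swings towards bed -y, over the tray; stop at 1.571 = straight across. Starts parked between -0.45 and 0.15. Stays where it is left (about 0.7 N at the knob moves it). Underside 32 mm, top 38 mm out of the bed: it clears a resting tray by 6 mm and does not press on it.
- keeper_pivot (a point): The keeper's swivel axis where it meets the bed's surface: bed x = 60 mm, y = 80 mm (left of the tray's place). A 16 mm post, 31 mm high, stands there.
- keeper_knob (a point): Middle of the black round knob on the keeper's free end: 16 mm in diameter, standing along the bed's z axis from 38 to 68 mm out of the bed's surface (this point is at 53 mm), 85 mm from the swivel axis. Being round, it can turn between the fingers.
- pot: Black film pot with lid, 34 mm in diameter, 52 mm high, loose. Origin at the centre of its underside. Leave alone.
- dish: Petri dish with lid, 88 mm in diameter, 16 mm high, loose. Origin at the centre of its underside. Leave alone.
- tape: Roll of tan tape lying flat, 92 mm in diameter, 25 mm high, loose. Origin at the centre of its underside. Leave alone.
Not all that is in view belongs to the job. What is shaped like the tray but pink is not meant.

How it is judged:
By the outcome, as a careful person would: the job done as asked, in the order asked, and still so for the second after the job is handed in, with the robot touching nothing.
It also fails if it takes over 54 s, if anything falls off the work surface, if the arm or the gripper's body presses on something with over 40 N, if the wrist force passes 120 N, or if a joint passes its speed limit or range.

## Working session

There is one attempt and no reset: what is moved stays moved. The work goes in short steps, Python scripts to look and compute and a tool call to move; the robot and the scene stay as the last step left them, time stands still between calls to the robot, and variables do not carry over. Pictures are saved under pics/ and viewed, at most 10 in all, crops included, and the job is handed in when it is done.

Besides the shell and the picture viewer there is one more tool, called after "Emit:" as name(argument=value, ...) on one line, values as JSON. play_rows: Moves the arm, as the interface text tells. Its arguments: {"type":"object","properties":{"translation":{"type":"array"},"dr":{"type":"array"},"gripper":{"type":"array"},"force":{"type":"number"}},"required":["translation","dr","gripper"]}

```bash
mkdir -p pics; cat > h.py <<'E'
import numpy as np, cv2
from scipy.spatial.transform import Rotation as R
from workcell import state, read_camera, camera_info, hand_in
def snap(n,f):
    s=state(); im=read_camera(n); cv2.imwrite(f'pics/{f}.png',im[:,:,::-1]); return s,im
def T(s):
    M=np.eye(4); M[:3,:3]=R.from_quat(s['orientation']).as_matrix(); M[:3,3]=s['ee_pos']; return M
def cam(n,s=None):
    c=camera_info(n)
    V=np.array(c['view']) if 'view' in c else np.linalg.inv(T(s)@np.array(c['tool_from_camera']))
    return np.array(c['K']),V
def proj(K,V,p):
    q=(V[:3,:3]@np.atleast_2d(p).T).T+V[:3,3]; q=q@K.T; return q[:,:2]/q[:,2:]
def ray(K,V,uv):
    C=np.linalg.inv(V); d=C[:3,:3]@np.linalg.inv(K)@np.array([uv[0],uv[1],1.]); return C[:3,3],d/np.linalg.norm(d)
def atz(K,V,uv,z):
    o,d=ray(K,V,uv); return o+d*(z-o[2])/d[2]
def tri(*rs):
    A=0;b=0
    for o,d in rs:
        P=np.eye(3)-np.outer(d,d); A=A+P; b=b+P@o
    p=np.linalg.solve(A,b); return p,[np.linalg.norm((np.eye(3)-np.outer(d,d))@(p-o)) for o,d in rs]
E
python3 - <<'E'
from h import *
for n in('side','top','wrist'): s,im=snap(n,n+'0')
print(state()); 
for n in('side','top'):
    K,V=cam(n); print(n,K.round(1).tolist(),np.linalg.inv(V).round(3).tolist())
print(camera_info('wrist'))
a=cv2.imread('pics/side0.png');b=cv2.imread('pics/top0.png')
cv2.imwrite('pics/both.png',cv2.resize(b,(800,600),interpolation=cv2.INTER_CUBIC))
cv2.imwrite('pics/sideb.png',cv2.resize(a,(800,600),interpolation=cv2.INTER_CUBIC))
E
```

```text
{'time_s': 0.15, 'joint_positions': array([ 1.03960001e+00,  1.30998315e-01,  1.48906003e+00, -1.53592014e-05,
        1.52301523e+00, -8.54112309e-02]), 'dq': array([-0.00089455, -0.00181907, -0.0024655 , -0.00069637, -0.00087363,
       -0.00064313]), 'tau': array([ 1.38752530e-03, -5.60466993e+01, -4.92339420e+01,  7.69700878e-02,
        3.04065167e-02, -1.28848542e-04]), 'ee_pos': array([0.25844   , 0.5409398 , 0.19500514]), 'orientation': array([ 2.21051107e-01,  9.75261944e-01, -7.07875524e-04, -2.17378667e-04]), 'force': array([-0.41291046,  0.47216   ,  0.19964973]), 'wrist_torque': array([ 0.00643847, -0.0206828 , -0.02806935]), 'finger_force': 0.0, 'width': 0.9978726082316519}
side [[439.8, 0.0, 280.0], [0.0, 439.8, 208.3], [0.0, 0.0, 1.0]] [[-0.958, -0.129, 0.257, 0.3], [-0.288, 0.479, -0.83, 0.991], [-0.016, -0.868, -0.495, 0.644], [0.0, 0.0, 0.0, 1.0]]
top [[501.5, 0.0, 281.5], [0.0, 501.5, 202.1], [0.0, 0.0, 1.0]] [[-0.028, -0.981, 0.194, 0.314], [-1.0, 0.026, -0.014, 0.109], [0.009, -0.194, -0.981, 1.539], [0.0, 0.0, 0.0, 1.0]]
{'K': array([[332.73112882,   0.        , 282.26556269],
       [  0.        , 332.73112882, 212.01593452],
       [  0.        ,   0.        ,   1.        ]]), 'tool_from_camera': array([[-3.45280518e-04, -9.54252417e-01, -2.99002014e-01,
         8.34970745e-02],
       [ 9.99999664e-01, -5.51846956e-04,  6.06420297e-04,
         4.84442320e-04],
       [-7.43681386e-04, -2.99001704e-01,  9.54252287e-01,
        -1.87953891e-01],
       [ 0.00000000e+00,  0.00000000e+00,  0.00000000e+00,
         1.00000000e+00]])}
```

View pics/both.png

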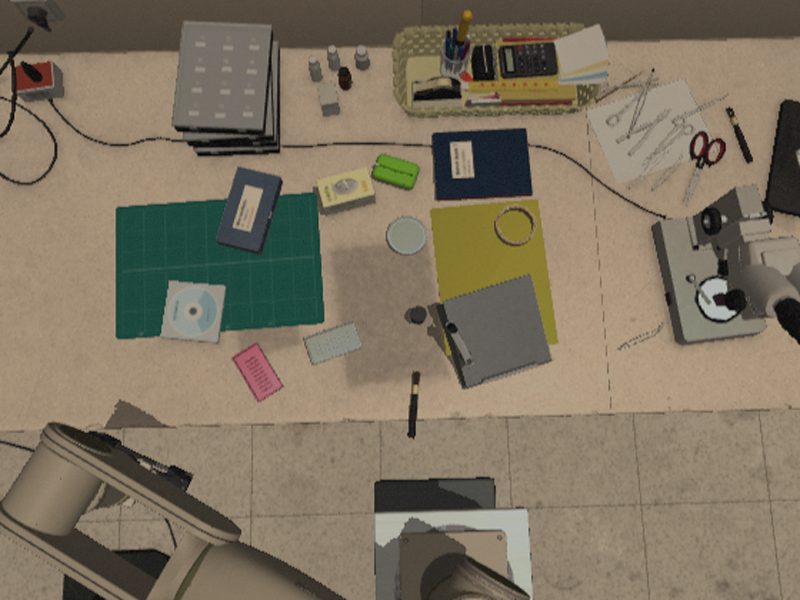

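View pics/sideb.png

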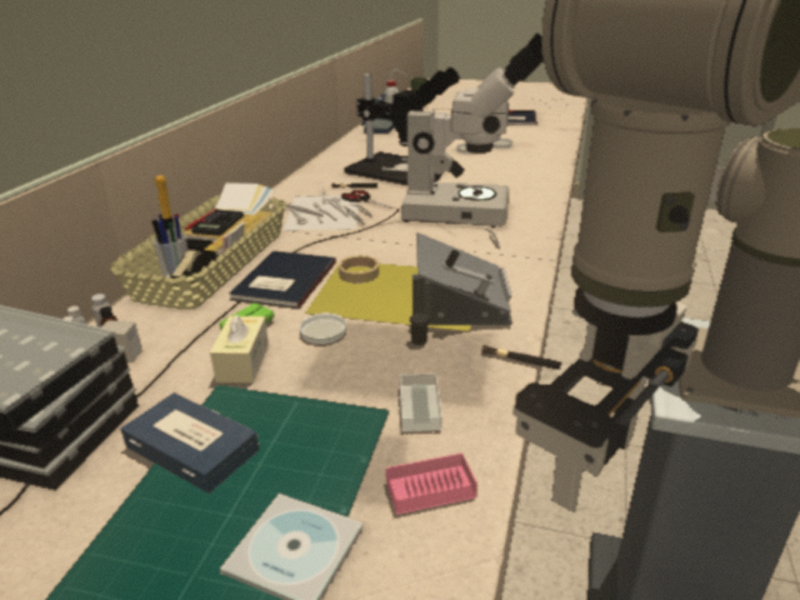

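The top view (800-px scale) shows the clear tray at about (333,343), the pink decoy at (258,372), and the stand at about (495,330) with the keeper at its left edge near (458,345). In the side view the clear tray is at (420,402) and the pink one at (430,483). The greyish clear one fits the description, so I'll enlarge it to confirm.

```bash
python3 - <<'E'
from h import *
a=cv2.imread('pics/top0.png')[185:275,205:395]; b=cv2.imread('pics/side0.png')[160:310,260:370]
A=cv2.resize(a,None,fx=4.2,fy=4.2,interpolation=cv2.INTER_CUBIC)
cv2.imwrite('pics/ctop.png',A)
cv2.imwrite('pics/cside.png',cv2.resize(b,None,fx=4,fy=4,interpolation=cv2.INTER_CUBIC))
E
```

```text
(no output)
```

View pics/ctop.png

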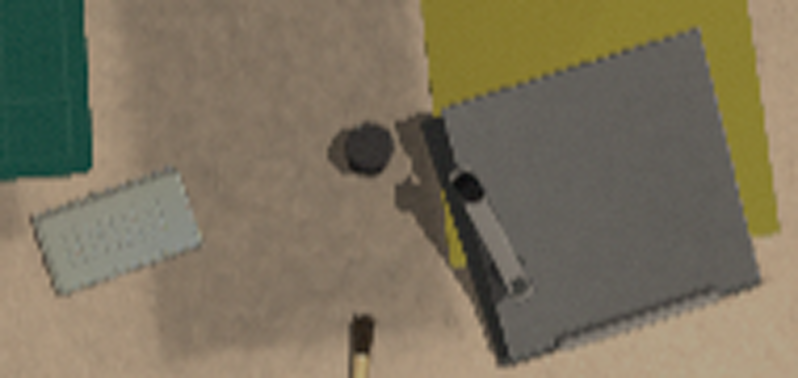

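View pics/cside.png

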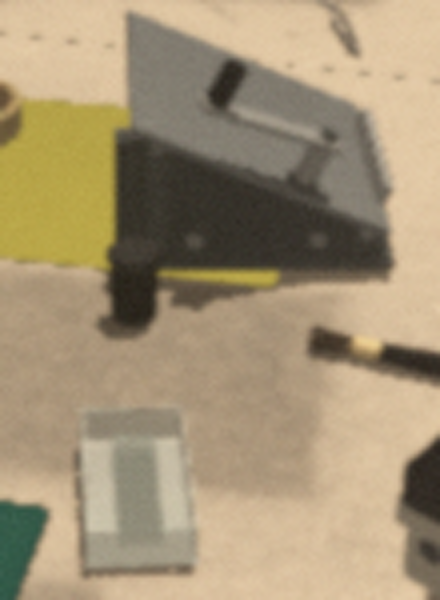

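```bash
cat >> h.py <<'E'
from scipy.optimize import least_squares
def bedT(x,y,z,yaw,sl=np.radians(25)):
    M=np.eye(4); M[:3,:3]=R.from_euler('ZY',[yaw,-sl]).as_matrix(); M[:3,3]=[x,y,z]; return M
def ap(M,P): return np.atleast_2d(P)@M[:3,:3].T+M[:3,3]
E
python3 - <<'E'
from h import *
Kt,Vt=cam('top');Ks,Vs=cam('side')
ct=lambda P:np.array(P)/4.2+[205,185]-.38
cs=lambda P:np.array(P)/4+[260,160]-.38
# tray
tt=ct([(32,217),(180,168),(202,240),(62,295)])
tr=[atz(Kt,Vt,p,.026) for p in tt]; print('top-only at rim z',np.round(tr,3).tolist())
ss=cs([(80,408),(183,408),(193,572),(88,572)])
print(np.round([atz(Ks,Vs,ss[0],.026),atz(Ks,Vs,ss[1],.026),atz(Ks,Vs,ss[2],0),atz(Ks,Vs,ss[3],0)],3).tolist())
c=np.mean(tr,0)
rim=lambda h:np.array([[-30,55,h],[30,55,h],[30,-55,h],[-30,-55,h]])/1e3
def f(q):
    M=np.eye(4);M[:3,:3]=R.from_euler('z',q[3]).as_matrix();M[:3,3]=q[:3]
    # near end in side view = +y end(world +y); 
    a=proj(Kt,Vt,ap(M,rim(26)))   # order: -x+y, +x+y, +x-y, -x-y
    top=np.array([tt[3],tt[0],tt[1],tt[2]])
    b=proj(Ks,Vs,ap(M,np.array([[-30,55,0],[30,55,0],[30,-55,26],[-30,-55,26]])/1e3))
    sd=np.array([ss[2],ss[3],ss[0],ss[1]])
    return np.r_[(a-top).ravel(),(b-sd).ravel()]
r=least_squares(f,[c[0],c[1],0,np.radians(20)]);print('tray',r.x.round(4),np.degrees(r.x[3]),r.fun.round(1))
# bed: corners highL, highR, lowR, lowL
bt=ct([(440,108),(697,30),(762,283),(500,362)]); bs=cs([(130,130),(128,12),(388,232)])
def g(q):
    M=bedT(*q[:4]); t=q[4]; C=np.array([[.185-t,.095,0],[.185-t,-.095,0],[-t,-.095,0],[-t,.095,0]])
    a=proj(Kt,Vt,ap(M,C));b=proj(Ks,Vs,ap(M,C[[0,1,3]]))
    return np.r_[(a-bt).ravel(),(b-bs).ravel(),(q[4]-.006)*300]
r=least_squares(g,[.45,-.1,.037,.2,.006]);q=r.x;print('bed',q.round(4),np.degrees(q[3]),r.fun.round(1))
M=bedT(*q[:4])
def k(th,z): return ap(M,[[.06+.085*np.cos(th),.08-.085*np.sin(th),z]])
kt=ct([(470,187)]);ks=cs([(224,85)])
rr=least_squares(lambda t:np.r_[(proj(Kt,Vt,k(t[0],.068))-kt).ravel(),(proj(Ks,Vs,k(t[0],.053))-ks).ravel()],[0]);print('th',rr.x,rr.fun.round(1),k(rr.x[0],.053))
p,e=tri(ray(Kt,Vt,kt[0]),ray(Ks,Vs,cs([(236,66)])[0]));print('knob top tri',p.round(3),np.round(e,4),k(rr.x[0],.068))
E
```

```text
top-only at rim z [[0.513, 0.3, 0.026], [0.546, 0.192, 0.026], [0.493, 0.177, 0.026], [0.456, 0.278, 0.026]]
[[0.55, 0.197, 0.026], [0.492, 0.181, 0.026], [0.46, 0.288, 0.0], [0.514, 0.303, 0.0]]
tray [ 0.5041  0.2377 -0.004   0.3123] 17.8926803098574 [-0.7 -0.8  0.3 -0.8 -0.6 -1.   0.5  0.3  1.2 -0.6 -0.2  0.1  0.5  0.8
  0.3  0.1]
bed [ 0.4359 -0.1252  0.0369  0.2684  0.006 ] 15.377168275220933 [-0.4  0.8  0.5  0.7 -1.7 -1.8  0.6 -2.1  1.4 -0.1  1.7 -0.2 -0.6 -0.
  0. ]
th [-0.19412099] [-0.4 -0.2 -0.8 -0.1] [[ 0.51400824 -0.00368631  0.14557787]]
knob top tri [ 0.506 -0.007  0.159] [0.0012 0.0012] [[ 0.50789591 -0.00536731  0.15917249]]
```

Confirmed: the clear tray fits to ~1 px (origin ≈ (0.504, 0.238), yaw 17.9°). The bed is at (0.436, -0.125, 0.037) with yaw 15.4°, and the keeper is at about -0.19 rad. Next I'll plan the move above the tray.

```bash
cat >> h.py <<'E'
def down(phi):
    y=np.array([np.cos(phi),np.sin(phi),0]);z=np.array([0,0,-1.]);return np.c_[np.cross(y,z),y,z]
def rows(p,Rm,n,s=None,p0=None,R0=None):
    s=s or state(); P0=s['ee_pos'] if p0 is None else p0; r0=R.from_quat(s['orientation']) if R0 is None else R.from_matrix(R0)
    d=(r0.inv()*R.from_matrix(Rm)).as_rotvec(); out=[]
    for i in range(n):
        ri=r0*R.from_rotvec(d*i/n); out.append((ri.inv().apply(np.array(p)-P0)/n/.75).round(4).tolist())
    print('tr',out,'dr',(d/n/np.pi).round(5).tolist(),'x',n)
E
python3 - <<'E'
from h import *
rows([.504,.238,.15],down(np.radians(17.9)),10)
E
```

```text
tr [[-0.047, -0.0223, 0.006], [-0.0486, -0.0184, 0.006], [-0.05, -0.0144, 0.006], [-0.051, -0.0103, 0.006], [-0.0516, -0.0062, 0.006], [-0.052, -0.0019, 0.006], [-0.0519, 0.0023, 0.006], [-0.0516, 0.0065, 0.006], [-0.0509, 0.0106, 0.006], [-0.0499, 0.0147, 0.006]] dr [-5e-05, 2e-05, 0.02587] x 10
```

Emit:
play_rows(translation=[[-0.047,-0.0223,0.006],[-0.0486,-0.0184,0.006],[-0.05,-0.0144,0.006],[-0.051,-0.0103,0.006],[-0.0516,-0.0062,0.006],[-0.052,-0.0019,0.006],[-0.0519,0.0023,0.006],[-0.0516,0.0065,0.006],[-0.0509,0.0106,0.006],[-0.0499,0.0147,0.006],[0,0,0],[0,0,0]], dr=[[0,0,0.0259],[0,0,0.0259],[0,0,0.0259],[0,0,0.0259],[0,0,0.0259],[0,0,0.0259],[0,0,0.0259],[0,0,0.0259],[0,0,0.0259],[0,0,0.0259],[0,0,0],[0,0,0]], gripper=[93,93,93,93,93,93,93,93,93,93,93,93], force=15)

```text
time_s: 1.65
ee_pos: [0.5039, 0.2385, 0.1506]
orientation: [0.589, 0.808, -0.0, -0.0]
force: [-0.9, 0.4, 0.6]
width: 0.999
finger_force: 0.0
```

```bash
python3 - <<'E'
from h import *
s,im=snap('wrist','w1'); K,V=cam('wrist',s); print(s['time_s'],s['ee_pos'],s['orientation'])
rim=np.array([[-30,55,26],[30,55,26],[30,-55,26],[-30,-55,26],[-30,55,0],[30,55,0],[30,-55,0],[-30,-55,0]])/1e3
M=np.eye(4);M[:3,:3]=R.from_euler('z',.3123).as_matrix();M[:3,3]=[.5041,.2377,0]
print(proj(K,V,ap(M,rim)).round(0).tolist())
cv2.imwrite('pics/w1b.png',cv2.resize(cv2.imread('pics/w1.png'),(800,600),interpolation=cv2.INTER_CUBIC))
E
```

```text
1.65 [0.5038569  0.23849275 0.15060556] [ 5.88824682e-01  8.08260704e-01 -1.43074746e-04 -3.27433655e-04]
[[249.0, 142.0], [314.0, 142.0], [311.0, 251.0], [252.0, 251.0], [252.0, 139.0], [312.0, 139.0], [309.0, 242.0], [254.0, 242.0]]
```

View pics/w1b.png

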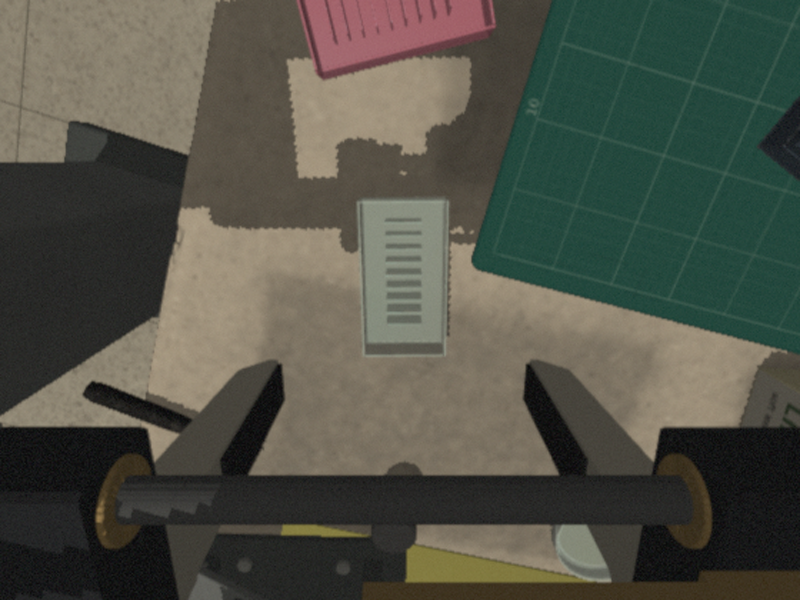

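The clear tray is at (358–448, 200–355), upright on bare worktop. It sits within about 2 mm of the prediction, and the fingers straddle its width. I'll descend and grip.

Emit:
play_rows(translation=[[0.0007,0.0007,0.04],[0,0,0.04],[0,0,0.04],[0,0,0.04],[0,0,0.02],[0,0,0.01],[0,0,0.0055],[0,0,0],[0,0,0],[0,0,0],[0,0,0],[0,0,0]], dr=[[0,0,0],[0,0,0],[0,0,0],[0,0,0],[0,0,0],[0,0,0],[0,0,0],[0,0,0],[0,0,0],[0,0,0],[0,0,0],[0,0,0]], gripper=[93,93,93,93,93,93,93,93,55,55,55,55], force=15)

```text
time_s: 3.2
ee_pos: [0.5046, 0.239, 0.0043]
orientation: [0.589, 0.808, 0.0, 0.0]
force: [-0.4, -0.9, -1.0]
width: 0.625
finger_force: 0.0
```

Emit:
play_rows(translation=[[0,0,0],[0,0,0],[0,0,0],[0,0,0]], dr=[[0,0,0],[0,0,0],[0,0,0],[0,0,0]], gripper=[55,55,55,55], force=15)

```text
time_s: 3.7
ee_pos: [0.5046, 0.239, 0.0042]
orientation: [0.589, 0.808, 0.0, 0.0]
force: [-0.4, 0.0, -0.3]
width: 0.593
finger_force: 0.0
```

```bash
python3 - <<'E'
from h import *
print(state())
snap('wrist','w2');snap('side','s2')
a=cv2.resize(cv2.imread('pics/w2.png')[110:400,150:420],None,fx=1.5,fy=1.5);b=cv2.resize(cv2.imread('pics/s2.png')[200:345,240:400],None,fx=3,fy=3)
b=b[:435];a=a[:435];print(a.shape,b.shape)
cv2.imwrite('pics/c2.png',cv2.resize(np.hstack([a,b[:a.shape[0]]]),None,fx=.9,fy=.9))
E
```

```text
{'time_s': 3.7, 'joint_positions': array([ 3.50517670e-01,  1.96639244e-01,  1.78110469e+00, -5.10082368e-06,
        1.16382951e+00,  3.91745494e-02]), 'dq': array([-0.00041109, -0.0003551 ,  0.00021248, -0.0005006 , -0.00057822,
        0.00035807]), 'tau': array([-2.38056920e-03, -5.34710062e+01, -4.32996726e+01,  7.23353215e-02,
        1.35488811e-02,  1.58367322e-05]), 'ee_pos': array([0.50455948, 0.23898741, 0.00422046]), 'orientation': array([5.88923008e-01, 8.08189143e-01, 6.67226307e-06, 7.29246562e-06]), 'force': array([-0.36600277,  0.04280831, -0.34084318]), 'wrist_torque': array([-0.09065379,  0.03171489, -0.03427419]), 'finger_force': 0.0, 'width': 0.5933162537131429}
(435, 405, 3) (435, 480, 3)
```

View pics/c2.png

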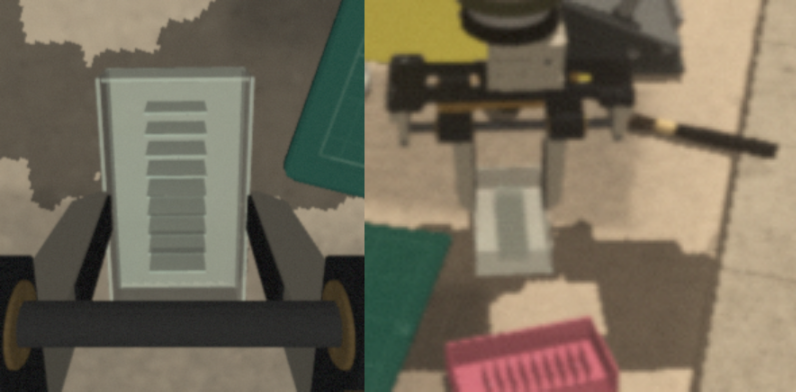

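The wrist view shows the fingers either side of the tray at mid-length, but no grip force at 55 mm. I'll close further.

Emit:
play_rows(translation=[[0,0,0],[0,0,0],[0,0,0],[0,0,0]], dr=[[0,0,0],[0,0,0],[0,0,0],[0,0,0]], gripper=[40,40,40,40], force=15)

```text
time_s: 4.3
ee_pos: [0.5046, 0.239, 0.0042]
orientation: [0.589, 0.808, 0.0, 0.0]
force: [-0.2, -0.2, 0.2]
width: 0.43
finger_force: 0.0
```

```bash
python3 - <<'E'
from h import *
s,im=snap('wrist','w3');snap('side','s3');K,V=cam('wrist',s)
print(s['finger_force'],s['width'],s['force'])
t=np.array([[x,y*w,z] for w in(.0275,.02) for z in(0,-.019) for y in(-1,1) for x in(0,)])
print(proj(K,V,ap(T(s),t)).round(0).tolist())
a=cv2.resize(cv2.imread('pics/w3.png')[110:400,150:420],None,fx=1.5,fy=1.5);b=cv2.resize(cv2.imread('pics/s3.png')[200:345,240:360],None,fx=3,fy=3)
cv2.imwrite('pics/c3.png',np.hstack([a[:435],b]))
E
```

```text
0.0 0.43032704155757484 [-0.18015497 -0.18570718  0.20682043]
[[237.0, 251.0], [326.0, 251.0], [232.0, 265.0], [330.0, 265.0], [249.0, 251.0], [314.0, 251.0], [246.0, 265.0], [317.0, 265.0]]
```

View pics/c3.png

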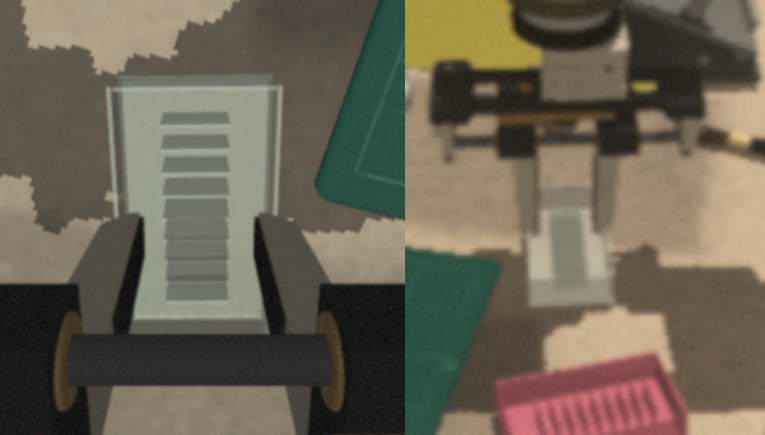

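```bash
python3 - <<'E'
from h import *
s=state();Ks,Vs=cam('side')
for z in(0,-.02,-.04): print(z,proj(Ks,Vs,ap(T(s),np.array([[0,-.02,z],[0,.02,z],[0,-.03,z],[0,.03,z]]))).round(1).tolist())
M=np.eye(4);M[:3,:3]=R.from_euler('z',.3123).as_matrix();M[:3,3]=[.5041,.2377,0]
rim=np.array([[-30,55,26],[30,55,26],[30,-55,26],[-30,-55,26],[-30,55,0],[30,55,0],[30,-55,0],[-30,-55,0]])/1e3
print(proj(Ks,Vs,ap(M,rim)).round(1).tolist())
K,V=cam('wrist',s)
print('w',proj(K,V,ap(M,rim)).round(1).tolist())
for n in ('s0','s3'):pass
a=cv2.imread('pics/side0.png').astype(int);b=cv2.imread('pics/s3.png').astype(int)
A=cv2.resize(cv2.imread('pics/s3.png')[225:310,255:335],None,fx=5,fy=5,interpolation=cv2.INTER_CUBIC)
B=cv2.resize(cv2.imread('pics/side0.png')[225:310,255:335],None,fx=5,fy=5,interpolation=cv2.INTER_CUBIC)
cv2.imwrite('pics/c4.png',np.hstack([B,A]))
E
```

```text
0 [[302.5, 283.1], [284.8, 283.6], [306.9, 283.0], [280.4, 283.7]]
-0.02 [[302.6, 276.1], [284.7, 276.6], [307.1, 276.0], [280.3, 276.7]]
-0.04 [[302.7, 269.0], [284.6, 269.4], [307.2, 268.9], [280.1, 269.5]]
[[309.3, 291.3], [281.2, 292.0], [280.1, 261.0], [305.7, 260.4], [309.1, 300.6], [281.3, 301.3], [280.3, 269.9], [305.5, 269.2]]
w [[219.9, 170.4], [339.1, 170.2], [330.0, 351.5], [230.4, 351.6], [227.9, 162.4], [331.7, 162.2], [324.7, 324.6], [236.0, 324.8]]
```

View pics/c4.png

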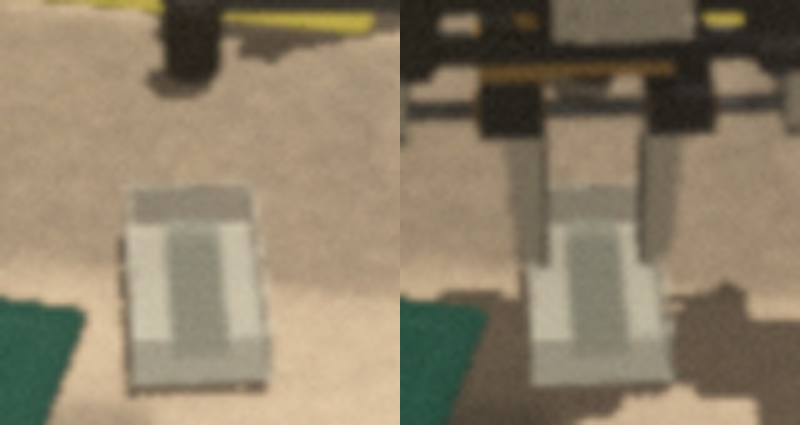

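The side crop shows the tips at row ~278, where the reported TCP should be at ~283.5. The wrist view agrees: the tip separation implies tool z ≈ -0.02 to -0.028. So the real finger ends sit about 20 mm behind the reported TCP and have closed just above the rim. The tray hasn't moved. I'll reopen and go down in small steps, watching the force.

Emit:
play_rows(translation=[[0,0,0],[0,0,0],[0,0,0],[0,0,0],[0,0,0],[0,0,0],[0,0,0],[0,0,0.004],[0,0,0.004],[0,0,0.004],[0,0,0],[0,0,0]], dr=[[0,0,0],[0,0,0],[0,0,0],[0,0,0],[0,0,0],[0,0,0],[0,0,0],[0,0,0],[0,0,0],[0,0,0],[0,0,0],[0,0,0]], gripper=[93,93,93,93,93,93,93,93,93,93,93,93])

```text
time_s: 5.9
ee_pos: [0.5045, 0.239, -0.0048]
orientation: [0.589, 0.808, -0.0, -0.0]
force: [0.2, -0.3, 0.5]
width: 1.005
finger_force: 0.0
```

Emit:
play_rows(translation=[[0,0,0.004],[0,0,0.003],[0,0,0.002],[0,0,0]], dr=[[0,0,0],[0,0,0],[0,0,0],[0,0,0]], gripper=[93,93,93,93])

```text
time_s: 6.4
ee_pos: [0.5044, 0.2389, -0.0118]
orientation: [0.589, 0.808, -0.0, -0.0]
force: [-0.6, -0.2, 0.2]
width: 1.004
finger_force: 0.0
```

Emit:
play_rows(translation=[[0,0,0.002],[0,0,0.002],[0,0,0.0013],[0,0,0]], dr=[[0,0,0],[0,0,0],[0,0,0],[0,0,0]], gripper=[93,93,93,93])

```text
time_s: 6.9
ee_pos: [0.5044, 0.2389, -0.0157]
orientation: [0.589, 0.808, -0.0, -0.0]
force: [0.6, -0.1, 0.5]
width: 1.003
finger_force: 0.0
```

Emit:
play_rows(translation=[[0,0,0.0013],[0,0,0.0013],[0,0,0]], dr=[[0,0,0],[0,0,0],[0,0,0]], gripper=[93,93,93])

```text
time_s: 7.28
ee_pos: [0.5044, 0.239, -0.0176]
orientation: [0.589, 0.808, -0.0, -0.0]
force: [-0.2, 0.4, 0.5]
width: 1.002
finger_force: 0.0
```

Emit:
play_rows(translation=[[0,0,0],[0,0,0],[0,0,0],[0,0,0],[0,0,0],[0,0,0]], dr=[[0,0,0],[0,0,0],[0,0,0],[0,0,0],[0,0,0],[0,0,0]], gripper=[50,50,50,50,50,50], force=15)

```text
time_s: 8.02
ee_pos: [0.5046, 0.239, -0.0174]
orientation: [0.589, 0.808, -0.0, -0.0]
force: [-0.7, 0.6, 1.2]
width: 0.647
finger_force: 15.0
```

Gripped at 60.2 mm with 15 N. Plan: lift straight up, then swing over the bed with the tilt.

```bash
cat >> h.py <<'E'
def bedtool(M): B=M[:3,:3]; return np.c_[B[:,0],-B[:,1],-B[:,2]]
B0=bedT(.4359,-.1252,.0369,.2684)
E
python3 - <<'E'
from h import *
s=state();p0=s['ee_pos']+[0,0,.2374]; R0=T(s)[:3,:3]
rows(ap(B0,[.065,0,.1426])[0],bedtool(B0),16,s,p0,R0); print(ap(B0,[.065,0,.1426]))
E
```

```text
tr [[-0.0271, -0.0149, 0.0022], [-0.0285, -0.0121, 0.0013], [-0.0296, -0.0093, 0.0005], [-0.0304, -0.0063, -0.0003], [-0.0308, -0.0033, -0.0011], [-0.031, -0.0002, -0.0018], [-0.0308, 0.003, -0.0024], [-0.0303, 0.006, -0.0029], [-0.0295, 0.0091, -0.0034], [-0.0283, 0.012, -0.0038], [-0.0269, 0.0148, -0.0041], [-0.0252, 0.0175, -0.0043], [-0.0233, 0.02, -0.0044], [-0.0211, 0.0223, -0.0044], [-0.0187, 0.0244, -0.0043], [-0.0161, 0.0262, -0.0041]] dr [-0.00699, 0.0067, 0.03154] x 16
[[ 0.43459317 -0.12555943  0.19360968]]
```

Emit:
play_rows(translation=[[0,0,-0.01],[0,0,-0.02],[0,0,-0.0466],[0,0,-0.06],[0,0,-0.06],[0,0,-0.06],[0,0,-0.06]], dr=[[0,0,0],[0,0,0],[0,0,0],[0,0,0],[0,0,0],[0,0,0],[0,0,0]], gripper=[50,50,50,50,50,50,50])

```text
time_s: 8.9
ee_pos: [0.5045, 0.239, 0.223]
orientation: [0.589, 0.808, 0.001, 0.0]
force: [0.3, -0.5, -0.8]
width: 0.644
finger_force: 15.0
```

Emit:
play_rows(translation=[[-0.0271,-0.0149,0.0022],[-0.0285,-0.0121,0.0013],[-0.0296,-0.0093,0.0005],[-0.0304,-0.0063,-0.0003],[-0.0308,-0.0033,-0.0011],[-0.031,-0.0002,-0.0018],[-0.0308,0.003,-0.0024],[-0.0303,0.006,-0.0029]], dr=[[-0.007,0.0067,0.0315],[-0.007,0.0067,0.0315],[-0.007,0.0067,0.0315],[-0.007,0.0067,0.0315],[-0.007,0.0067,0.0315],[-0.007,0.0067,0.0315],[-0.007,0.0067,0.0315],[-0.007,0.0067,0.0315]], gripper=[50,50,50,50,50,50,50,50])

```text
time_s: 9.9
ee_pos: [0.4695, 0.0559, 0.2081]
orientation: [0.851, 0.512, 0.118, -0.015]
force: [0.2, -0.9, -1.3]
width: 0.641
finger_force: 15.0
```

Emit:
play_rows(translation=[[-0.0295,0.0091,-0.0034],[-0.0283,0.012,-0.0038],[-0.0269,0.0148,-0.0041],[-0.0252,0.0175,-0.0043],[-0.0233,0.02,-0.0044],[-0.0211,0.0223,-0.0044],[-0.0187,0.0244,-0.0043],[-0.0161,0.0262,-0.0041],[0,0,0],[0,0,0],[0,0,0]], dr=[[-0.007,0.0067,0.0315],[-0.007,0.0067,0.0315],[-0.007,0.0067,0.0315],[-0.007,0.0067,0.0315],[-0.007,0.0067,0.0315],[-0.007,0.0067,0.0315],[-0.007,0.0067,0.0315],[-0.007,0.0067,0.0315],[0,0,0],[0,0,0],[0,0,0]], gripper=[50,50,50,50,50,50,50,50,50,50,50])

```text
time_s: 11.28
ee_pos: [0.435, -0.125, 0.1943]
orientation: [0.967, 0.133, 0.215, -0.029]
force: [-0.3, 0.4, 0.2]
width: 0.643
finger_force: 15.0
```

```bash
python3 - <<'E'
from h import *
s,im=snap('wrist','w5'); K,V=cam('wrist',s); print(s['time_s'],s['ee_pos'],R.from_matrix(T(s)[:3,:3].T@bedtool(B0)).as_rotvec(degrees=True).round(2))
C=np.array([[.179,.095,0],[.179,-.095,0],[-.006,-.095,0],[-.006,.095,0],[0,.06,.014],[0,-.06,.014],[.06,.08,.038],[.1434,.0964,.068]])
print(proj(K,V,ap(B0,C)).round(0).tolist())
TT=T(s);u=np.array([[x,y,z] for z in(-.0174,-.0434) for x,y in((.055,.03),(.055,-.03),(-.055,.03),(-.055,-.03))])
print('tray',proj(K,V,ap(TT,u)).round(0).tolist())
cv2.imwrite('pics/w5b.png',cv2.resize(cv2.imread('pics/w5.png'),(800,600),interpolation=cv2.INTER_CUBIC))
E
```

```text
11.275 [ 0.43503981 -0.12503412  0.19425798] [-0.04 -0.03  0.25]
[[181.0, 74.0], [387.0, 75.0], [370.0, 258.0], [195.0, 258.0], [225.0, 258.0], [340.0, 259.0], [196.0, 210.0], [157.0, 116.0]]
tray [[341.0, 166.0], [225.0, 166.0], [332.0, 345.0], [234.0, 345.0], [351.0, 176.0], [215.0, 176.0], [339.0, 378.0], [227.0, 378.0]]
```

View pics/w5b.png

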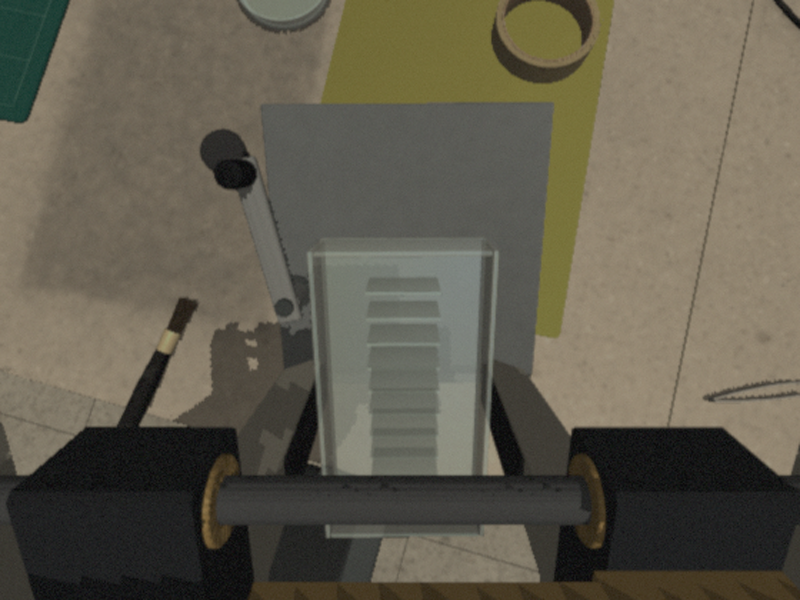

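The wrist view shows the tray held squarely, with rim corners within 2 px of prediction. The bed corners are at (262,105), (552,103), (533,375), (281,372), the swivel at (285,307) and the knob top at (235,175), so the bed lies about 2 mm further to -y than estimated. I'll refit using all views.

```bash
python3 - <<'E'
from h import *
s=state();Kw,Vw=cam('wrist',s);Kt,Vt=cam('top');Ks,Vs=cam('side')
ct=lambda P:np.array(P)/4.2+[205,185]-.38
cs=lambda P:np.array(P)/4+[260,160]-.38
bt=ct([(440,108),(697,30),(762,283),(500,362),(519,287)]); bs=cs([(130,130),(128,12),(388,232),(328,133)])
bw=np.array([(262,105),(552,103),(533,375),(281,372),(285,307)])*.7
def g(q,full=False):
    M=bedT(*q[:4]); t=q[4]; C=np.array([[.185-t,.095,0],[.185-t,-.095,0],[-t,-.095,0],[-t,.095,0],[.06,.08,.038]])
    return np.r_[(proj(Kt,Vt,ap(M,C))-bt).ravel()*.8,(proj(Ks,Vs,ap(M,C[[0,1,3,4]]))-bs).ravel()*.6,(proj(Kw,Vw,ap(M,C))-bw).ravel(),(q[4]-.006)*300]
r=least_squares(g,[.436,-.125,.037,.27,.006],loss='soft_l1');q=r.x;print(q.round(4),np.degrees(q[3]),g(q).round(1))
M=bedT(*q[:4])
k=lambda th,z: ap(M,[[.06+.085*np.cos(th),.08-.085*np.sin(th),z]])
kt=ct([(470,187)]);kw=np.array([[235,175]])*.7;ks=cs([(224,85)])
rr=least_squares(lambda t:np.r_[(proj(Kt,Vt,k(t[0],.068))-kt).ravel(),(proj(Kw,Vw,k(t[0],.068))-kw).ravel(),(proj(Ks,Vs,k(t[0],.053))-ks).ravel()],[0]);print('th',rr.x,rr.fun.round(1))
Mi=np.linalg.inv(M); print('tcp in bed',ap(Mi,s['ee_pos']),'rot err',R.from_matrix(T(s)[:3,:3].T@bedtool(M)).as_rotvec(degrees=True).round(2))
print('knob top tri in bed',ap(Mi,tri(ray(Kt,Vt,kt[0]),ray(Kw,Vw,kw[0]))[0]).round(4))
E
```

```text
[ 0.4326 -0.1288  0.0374  0.2767  0.0023] 15.852855254015187 [ 0.2  0.8  0.8  0.3 -0.6 -1.8  1.4 -1.6 -0.2 -0.4  1.2 -0.6  1.  -0.6
 -0.  -0.7  0.3  0.6 -2.2  1.   2.3  1.6 -0.1 -4.4  0.6 -1.5 -1.2 -0.1
 -1.1]
th [-0.1462163] [ 2.1  0.6 -0.9 -1.6  0.8 -1.4]
tcp in bed [[0.06924868 0.00295345 0.14060687]] rot err [ 0.16 -0.03 -0.19]
knob top tri in bed [[0.1428 0.0962 0.0544]]
```

```bash
python3 - <<'E'
from h import *
s=state();Kw,Vw=cam('wrist',s);Kt,Vt=cam('top');Ks,Vs=cam('side')
ct=lambda P:np.array(P)/4.2+[205,185]-.38
cs=lambda P:np.array(P)/4+[260,160]-.38
bt=ct([(440,108),(697,30),(762,283),(500,362),(519,287)]); bs=cs([(130,130),(128,12),(388,232),(328,133)])
bw=np.array([(262,105),(552,103),(285,307)])*.7
def g(q,full=False):
    M=bedT(*q[:4]); t=q[4]; C=np.array([[.185-t,.095,0],[.185-t,-.095,0],[-t,-.095,0],[-t,.095,0],[.06,.08,.038]])
    w=proj(Kw,Vw,ap(M,C)); e=[]
    for i,j,p in((0,3,(281,372)),(1,2,(533,375))):
        p=np.array(p)*.7; e.append(w[i,0]+(w[j,0]-w[i,0])*(p[1]-w[i,1])/(w[j,1]-w[i,1])-p[0])
    return np.r_[(proj(Kt,Vt,ap(M,C))-bt).ravel()*.8,(proj(Ks,Vs,ap(M,C[[0,1,3,4]]))-bs).ravel()*.6,(w[[0,1,4]]-bw).ravel(),e,(q[4]-.006)*300]
r=least_squares(g,[.436,-.125,.037,.27,.006],loss='soft_l1');q=r.x;print(q.round(4),np.degrees(q[3]),g(q).round(1))
M=bedT(*q[:4])
k=lambda th,z: ap(M,[[.06+.085*np.cos(th),.08-.085*np.sin(th),z]])
kt=ct([(470,187)]);kw=np.array([[235,175]])*.7;ks=cs([(224,85)])
rr=least_squares(lambda t:np.r_[(proj(Kt,Vt,k(t[0],.068))-kt).ravel(),(proj(Kw,Vw,k(t[0],.068))-kw).ravel(),(proj(Ks,Vs,k(t[0],.053))-ks).ravel()],[0]);print('th',rr.x,rr.fun.round(1))
Mi=np.linalg.inv(M); print('tcp in bed',ap(Mi,s['ee_pos']),'rot err',R.from_matrix(T(s)[:3,:3].T@bedtool(M)).as_rotvec(degrees=True).round(2))
E
```

```text
[ 0.4333 -0.1289  0.035   0.2797  0.0007] 16.027913979421594 [-0.1  0.5  0.5 -0.1 -0.8 -2.3  1.3 -2.  -0.3 -0.4  0.8 -0.2  0.5 -0.2
 -0.5 -0.4  0.2  1.1 -1.7  0.3  1.3  0.3 -0.3 -0.2  1.6 -0.8 -1.6]
th [-0.15334176] [ 1.8  0.8 -0.5 -0.6  0.7 -0.4]
tcp in bed [[0.06974987 0.00325755 0.14309306]] rot err [ 0.23 -0.03 -0.35]
```

Emit:
play_rows(translation=[[0,0.002,0.025],[0,0.002,0.025],[0,0,0.025],[0,0,0.025],[0,0,0.025],[0,0,0.025],[0,0,0.02],[0,0,0.015],[0,0,0.008],[0,0,0]], dr=[[0,0,-0.0016],[0,0,0],[0,0,0],[0,0,0],[0,0,0],[0,0,0],[0,0,0],[0,0,0],[0,0,0],[0,0,0]], gripper=[50,50,50,50,50,50,50,50,50,50])

```text
time_s: 12.58
ee_pos: [0.4945, -0.112, 0.0624]
orientation: [0.967, 0.134, 0.215, -0.029]
force: [-0.7, -0.6, -0.0]
width: 0.644
finger_force: 15.0
```

```bash
cat >> h.py <<'E'
B1=bedT(.433,-.1289,.0362,.278)
def inbed(B=B1):
    s=state(); Mi=np.linalg.inv(B); print(s['time_s'],'tcp bed',(ap(Mi,s['ee_pos'])[0]*1e3).round(1),'F bed',(B[:3,:3].T@s['force']).round(2),'rot',R.from_matrix(T(s)[:3,:3].T@bedtool(B)).as_rotvec(degrees=True).round(2),'ff',s['finger_force'],'w',s['width']*93)
E
python3 -c "from h import *; inbed()"
```

```text
12.575 tcp bed [68.9 -0.6 -3.2] F bed [-0.78 -0.37  0.32] rot [ 0.18  0.   -0.07] ff 14.98922199010849 w 59.86003365687005
```

Emit:
play_rows(translation=[[0,0,0.003],[0,0,0.003],[0,0,0.002],[0,0,0.002],[0,0,0]], dr=[[0,0,0],[0,0,0],[0,0,0],[0,0,0],[0,0,0]], gripper=[50,50,50,50,50])

```text
time_s: 13.2
ee_pos: [0.4976, -0.1114, 0.0557]
orientation: [0.967, 0.134, 0.215, -0.028]
force: [0.1, -0.0, -0.5]
width: 0.644
finger_force: 15.0
```

Emit:
play_rows(translation=[[0,0,0.0013],[0,0,0.0013],[0,0,0]], dr=[[0,0,0],[0,0,0],[0,0,0]], gripper=[50,50,50])

```text
time_s: 13.58
ee_pos: [0.4984, -0.1111, 0.054]
orientation: [0.967, 0.134, 0.215, -0.028]
force: [0.4, 0.2, -0.7]
width: 0.646
finger_force: 15.0
```

```bash
python3 -c "from h import *; inbed()"
```

```text
13.575 tcp bed [ 68.9  -0.9 -12.5] F bed [ 0.07  0.07 -0.77] rot [ 0.21 -0.02 -0.09] ff 14.989445954561234 w 60.05815574381299
```

Emit:
play_rows(translation=[[-0.003,0,0.0013],[-0.003,0,0.0013],[-0.003,0,0.0013],[0,0,0]], dr=[[0,0,0],[0,0,0],[0,0,0],[0,0,0]], gripper=[50,50,50,50])

```text
time_s: 14.08
ee_pos: [0.4934, -0.1125, 0.0482]
orientation: [0.967, 0.134, 0.215, -0.028]
force: [-0.2, -0.1, -1.3]
width: 0.647
finger_force: 15.0
```

Emit:
play_rows(translation=[[0,0,0.0013],[0,0,0]], dr=[[0,0,0],[0,0,0]], gripper=[50,50])

```text
time_s: 14.32
ee_pos: [0.4942, -0.1124, 0.0477]
orientation: [0.967, 0.134, 0.215, -0.028]
force: [-0.3, 0.0, -0.7]
width: 0.645
finger_force: 15.0
```

```bash
python3 -c "from h import *; inbed()"
```

```text
14.325 tcp bed [ 62.3  -1.  -16.4] F bed [-0.59  0.09 -0.54] rot [ 0.22 -0.02 -0.08] ff 14.989127218723297 w 59.95130559406872
```

Underside is about 1 mm above the bed by estimate. Continuing in 0.75 mm steps, with one check per call.

Emit:
play_rows(translation=[[0,0,0.001],[0,0,0]], dr=[[0,0,0],[0,0,0]], gripper=[50,50])

```text
time_s: 14.58
ee_pos: [0.4945, -0.1124, 0.0471]
orientation: [0.967, 0.134, 0.215, -0.028]
force: [-0.2, -0.2, 1.1]
width: 0.646
finger_force: 15.0
```

Emit:
play_rows(translation=[[0,0,0.001],[0,0,0]], dr=[[0,0,0],[0,0,0]], gripper=[50,50])

```text
time_s: 14.82
ee_pos: [0.4947, -0.1124, 0.0469]
orientation: [0.967, 0.134, 0.215, -0.028]
force: [-8.8, -0.3, 8.6]
width: 0.645
finger_force: 15.0
```

Emit:
play_rows(translation=[[0,0,0.001],[0,0,0]], dr=[[0,0,0],[0,0,0]], gripper=[50,50])

```text
time_s: 15.08
ee_pos: [0.495, -0.1123, 0.0466]
orientation: [0.967, 0.135, 0.215, -0.028]
force: [-14.4, 0.8, 15.2]
width: 0.645
finger_force: 15.0
```

```bash
python3 -c "from h import *; inbed()"
```

```text
15.075 tcp bed [ 62.5  -1.1 -17.7] F bed [-5.9   4.73 19.48] rot [ 0.2  -0.   -0.03] ff 15.03426343202591 w 59.96253808655708
```

Emit:
play_rows(translation=[[0,0,-0.0015],[0,0,-0.0012],[-0.002,-0.001,0],[-0.002,0,0],[-0.001,0,0],[0,0,0]], dr=[[0,0,0],[0,0,0],[0,0,0],[0,0,0],[0,0,0],[0,0,0]], gripper=[50,50,50,50,50,50])

```text
time_s: 15.82
ee_pos: [0.4906, -0.1126, 0.0457]
orientation: [0.967, 0.134, 0.215, -0.028]
force: [-0.4, -0.5, -0.0]
width: 0.645
finger_force: 15.0
```

Emit:
play_rows(translation=[[-0.0013,0,0],[0,0,0]], dr=[[0,0,0],[0,0,0]], gripper=[50,50])

```text
time_s: 16.08
ee_pos: [0.4898, -0.1129, 0.0454]
orientation: [0.967, 0.134, 0.215, -0.028]
force: [-0.4, -0.1, -0.8]
width: 0.643
finger_force: 15.0
```

```bash
python3 -c "from h import *; inbed()"
```

```text
16.075 tcp bed [ 57.4  -0.2 -16.6] F bed [-0.73 -0.03 -0.51] rot [ 0.21 -0.02 -0.09] ff 14.990837126970291 w 59.81369750480811
```

Emit:
play_rows(translation=[[-0.0013,0,0],[0,0,0]], dr=[[0,0,0],[0,0,0]], gripper=[50,50])

```text
time_s: 16.32
ee_pos: [0.489, -0.1131, 0.045]
orientation: [0.967, 0.134, 0.215, -0.028]
force: [-0.7, 0.0, -0.3]
width: 0.641
finger_force: 15.0
```

Emit:
play_rows(translation=[[-0.0013,0,0],[0,0,0]], dr=[[0,0,0],[0,0,0]], gripper=[50,50])

```text
time_s: 16.58
ee_pos: [0.4881, -0.1133, 0.0446]
orientation: [0.967, 0.134, 0.215, -0.028]
force: [-0.2, 0.2, -0.8]
width: 0.643
finger_force: 15.0
```

```bash
python3 -c "from h import *; inbed()"
```

```text
16.575 tcp bed [ 55.5  -0.2 -16.6] F bed [-0.43  0.26 -0.7 ] rot [ 0.21 -0.02 -0.09] ff 14.990905076265335 w 59.836848788642925
```

Emit:
play_rows(translation=[[-0.0013,0,0],[0,0,0]], dr=[[0,0,0],[0,0,0]], gripper=[50,50])

```text
time_s: 16.82
ee_pos: [0.4878, -0.1136, 0.0447]
orientation: [0.967, 0.134, 0.215, -0.028]
force: [4.1, 1.8, 0.6]
width: 0.644
finger_force: 15.0
```

Emit:
play_rows(translation=[[-0.0013,0,0],[0,0,0]], dr=[[0,0,0],[0,0,0]], gripper=[50,50])

```text
time_s: 17.08
ee_pos: [0.4877, -0.1136, 0.0449]
orientation: [0.967, 0.134, 0.216, -0.028]
force: [7.3, 5.1, 0.4]
width: 0.642
finger_force: 15.0
```

Emit:
play_rows(translation=[[-0.0013,0,0],[0,0,0]], dr=[[0,0,0],[0,0,0]], gripper=[50,50])

```text
time_s: 17.32
ee_pos: [0.4875, -0.1137, 0.0451]
orientation: [0.967, 0.134, 0.217, -0.028]
force: [8.9, 6.3, 2.2]
width: 0.642
finger_force: 15.0
```

```bash
python3 -c "from h import *; inbed()"
```

```text
17.325 tcp bed [ 55.1  -0.4 -15.8] F bed [10.27  3.63 -2.31] rot [ 0.24 -0.25 -0.1 ] ff 14.985150843858719 w 59.74466972000029
```

Ledge contact is at x ≈ 55 mm, as expected. I'll relax the push, lower the last millimetre and release.

Emit:
play_rows(translation=[[0.0013,0,0],[0.0013,0,0.0007],[0,0,0.0009],[0,0,0],[0,0,0]], dr=[[0,0,0],[0,0,0],[0,0,0],[0,0,0],[0,0,0]], gripper=[50,50,50,50,50], force=6)

```text
time_s: 17.95
ee_pos: [0.4882, -0.1137, 0.0435]
orientation: [0.967, 0.134, 0.215, -0.028]
force: [4.1, 1.0, 4.4]
width: 0.648
finger_force: 6.0
```

```bash
python3 -c "from h import *; inbed()"
```

```text
17.95 tcp bed [ 54.9  -0.5 -17.6] F bed [ 5.7  -0.14  2.23] rot [ 0.25 -0.05 -0.08] ff 6.002627536654472 w 60.24498663946275
```

Emit:
play_rows(translation=[[0,0,0],[0,0,0],[0,0,0],[0,0,0],[0,0,-0.005],[0,0,-0.01],[0,0,-0.02],[0,0,-0.03],[0,0,-0.04],[0,0,-0.04],[0,0,0],[0,0,0]], dr=[[0,0,0],[0,0,0],[0,0,0],[0,0,0],[0,0,0],[0,0,0],[0,0,0],[0,0,0],[0,0,0],[0,0,0],[0,0,0],[0,0,0]], gripper=[64,68,74,74,74,74,74,74,74,74,74,74], force=6)

```text
time_s: 19.45
ee_pos: [0.4435, -0.1257, 0.1412]
orientation: [0.967, 0.134, 0.215, -0.028]
force: [0.3, 0.2, -0.3]
width: 0.794
finger_force: 0.0
```

```bash
python3 - <<'E'
from h import *
inbed(); s,im=snap('wrist','w6');K,V=cam('wrist',s);snap('side','s6')
u=np.array([[x,y,z] for z in(.026,) for x,y in((.11,.03),(.11,-.03),(0,.03),(0,-.03))])
print('tray',proj(K,V,ap(B1,u)).round(1).tolist())
print('knob',proj(K,V,ap(B1,np.array([[.06+.085*np.cos(t),.08-.085*np.sin(t),.068] for t in(-.25,-.2,-.15,-.1)]))).round(1).tolist(),'corners',proj(K,V,ap(B1,np.array([[.183,.095,0],[.183,-.095,0],[0,.06,.014],[0,-.06,.014]]))).round(1).tolist())
cv2.imwrite('pics/w6b.png',cv2.resize(cv2.imread('pics/w6.png'),(800,600),interpolation=cv2.INTER_CUBIC))
E
```

```text
19.45 tcp bed [54.3  0.2 90.6] F bed [ 0.21  0.1  -0.41] rot [ 0.23 -0.02 -0.1 ] ff 0.0 w 73.84620352988092
tray [[242.4, 147.4], [322.5, 147.2], [247.3, 278.8], [318.1, 278.5]]
knob [[114.0, 100.8], [120.7, 99.1], [127.5, 97.8], [134.5, 96.9]] corners [[156.7, 46.2], [407.2, 45.8], [214.6, 272.3], [350.6, 271.8]]
```

View pics/w6b.png

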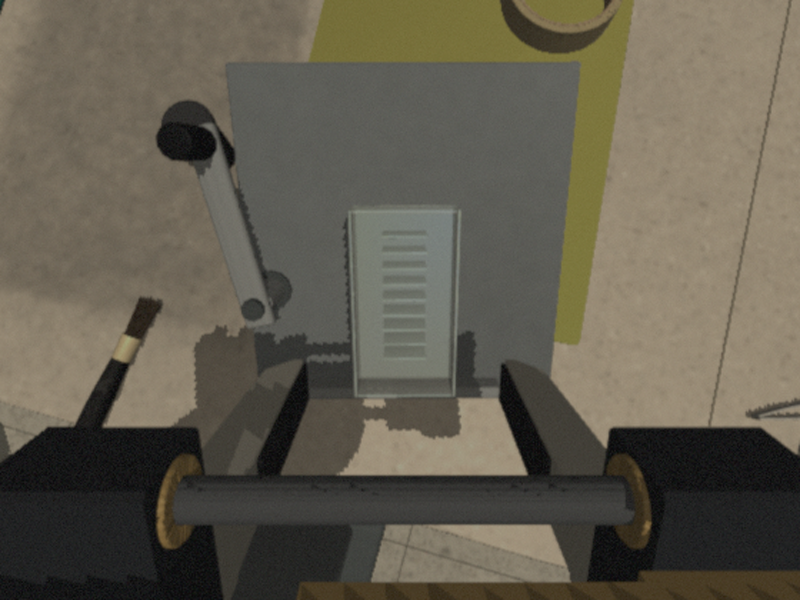

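The tray lies at (349–461, 208–396), centred between the bed edges (227…579 at row 62) to about 1 mm, with its low end at the ledge. The knob top at about (176,141) gives a keeper angle of about -0.18. Moving over the knob, then down.

Emit:
play_rows(translation=[[0.0198,-0.0211,0],[0.0198,-0.0211,0],[0.0198,-0.0211,0],[0.0198,-0.0211,0],[0.0198,-0.0211,0],[0.0198,-0.0211,0],[0,0,0.02],[0,0,0.02],[0,0,0],[0,0,0]], dr=[[0,0,0],[0,0,0],[0,0,0],[0,0,0],[0,0,0],[0,0,0],[0,0,0],[0,0,0],[0,0,0],[0,0,0]], gripper=[55,55,55,55,55,55,55,55,55,55], force=5)

```text
time_s: 20.8
ee_pos: [0.5073, -0.0087, 0.1516]
orientation: [0.967, 0.134, 0.214, -0.029]
force: [0.8, -0.1, -0.3]
width: 0.593
finger_force: 0.0
```

```bash
python3 - <<'E'
from h import *
inbed(); s,im=snap('wrist','w7');K,V=cam('wrist',s)
for t in(-.23,-.18,-.13):print(t,[proj(K,V,ap(B1,[[.06+.085*np.cos(t),.08-.085*np.sin(t),z]])).round(0).tolist() for z in(.068,.038)])
g=im.astype(int).max(2); m=(g<38).astype(np.uint8)
n,l,st,c=cv2.connectedComponentsWithStats(m)
for i in range(1,n):
    if st[i,4]>150: print(st[i].tolist(),c[i].round(0).tolist())
E
```

```text
20.8 tcp bed [143.4  95.2  60.4] F bed [ 0.53 -0.3  -0.6 ] rot [ 0.18  0.03 -0.09] ff 0.0 w 55.158259160513055
-0.23 [[[276.0, 257.0]], [[276.0, 238.0]]]
-0.18 [[[283.0, 256.0]], [[283.0, 237.0]]]
-0.13 [[[290.0, 255.0]], [[289.0, 236.0]]]
[268, 229, 25, 37, 772] [280.0, 247.0]
[202, 255, 31, 81, 913] [220.0, 300.0]
[332, 255, 29, 82, 942] [345.0, 300.0]
[20, 299, 166, 121, 9781] [108.0, 354.0]
[380, 300, 168, 107, 7441] [454.0, 336.0]
```

The knob blob is at (280,247) against a predicted (283,247), so it is between the fingers. Going down and closing lightly.

Emit:
play_rows(translation=[[0,0.002,0.015],[0,0,0.015],[0,0,0.015],[0,0,0.007],[0,0,0.0027],[0,0,0],[0,0,0],[0,0,0],[0,0,0],[0,0,0],[0,0,0],[0,0,0]], dr=[[0,0,0],[0,0,0],[0,0,0],[0,0,0],[0,0,0],[0,0,0],[0,0,0],[0,0,0],[0,0,0],[0,0,0],[0,0,0],[0,0,0]], gripper=[55,55,55,55,55,10,10,10,10,10,10,10], force=5)

```text
time_s: 22.35
ee_pos: [0.5249, -0.0057, 0.115]
orientation: [0.967, 0.134, 0.215, -0.028]
force: [-0.4, 0.4, 1.0]
width: 0.167
finger_force: 5.0
```

```bash
python3 - <<'E'
from h import *
inbed()
# arc: tool-frame shifts (x=bed x, y=-bed y) from th0 to 1.571
th0=-.19; th=np.linspace(th0,1.571,23); P=np.c_[.085*np.cos(th),.085*np.sin(th)]
print((np.diff(P,axis=0)/.75).round(4).tolist())
E
```

```text
22.35 tcp bed [144.   93.2  19.7] F bed [0.2  0.53 1.02] rot [ 0.22 -0.04 -0.09] ff 5.001697316765785 w 15.4992572524783
[[0.0014, 0.009], [0.0006, 0.009], [-0.0001, 0.0091], [-0.0008, 0.009], [-0.0015, 0.0089], [-0.0022, 0.0088], [-0.0029, 0.0086], [-0.0036, 0.0083], [-0.0043, 0.008], [-0.0049, 0.0076], [-0.0055, 0.0072], [-0.0061, 0.0068], [-0.0066, 0.0062], [-0.0071, 0.0057], [-0.0075, 0.0051], [-0.0079, 0.0045], [-0.0082, 0.0039], [-0.0085, 0.0032], [-0.0087, 0.0025], [-0.0089, 0.0018], [-0.009, 0.0011], [-0.0091, 0.0004]]
```

```bash
python3 - <<'E'
import numpy as np
th=np.linspace(-.156,1.571,21); P=np.c_[.085*np.cos(th),.085*np.sin(th)]
print((np.diff(P,axis=0)/.75).round(4).tolist())
E
```

```text
[[0.0011, 0.0097], [0.0003, 0.0098], [-0.0006, 0.0098], [-0.0014, 0.0097], [-0.0023, 0.0095], [-0.0031, 0.0093], [-0.0039, 0.009], [-0.0046, 0.0086], [-0.0053, 0.0082], [-0.006, 0.0077], [-0.0067, 0.0072], [-0.0073, 0.0066], [-0.0078, 0.0059], [-0.0083, 0.0052], [-0.0087, 0.0045], [-0.0091, 0.0037], [-0.0093, 0.0029], [-0.0096, 0.0021], [-0.0097, 0.0013], [-0.0098, 0.0004]]
```

Emit:
play_rows(translation=[[0.0011,0.0097,0],[0.0003,0.0098,0],[-0.0006,0.0098,0],[-0.0014,0.0097,0],[-0.0023,0.0095,0],[-0.0031,0.0093,0],[-0.0039,0.009,0],[-0.0046,0.0086,0],[-0.0053,0.0082,0],[-0.006,0.0077,0]], dr=[[0,0,0],[0,0,0],[0,0,0],[0,0,0],[0,0,0],[0,0,0],[0,0,0],[0,0,0],[0,0,0],[0,0,0]], gripper=[10,10,10,10,10,10,10,10,10,10])

```text
time_s: 23.6
ee_pos: [0.5263, -0.0769, 0.1066]
orientation: [0.967, 0.134, 0.215, -0.028]
force: [0.7, 1.6, -1.1]
width: 0.17
finger_force: 5.0
```

```bash
python3 -c "from h import *; inbed()"
```

```text
23.6 tcp bed [124.   24.4  19.9] F bed [ 0.57  1.36 -1.51] rot [ 0.22 -0.02 -0.09] ff 4.998516216874123 w 15.807575545400356
```

Emit:
play_rows(translation=[[-0.0067,0.0072,0],[-0.0073,0.0066,0],[-0.0078,0.0059,0],[-0.0083,0.0052,0],[-0.0087,0.0045,0],[-0.0091,0.0037,0],[-0.0093,0.0029,0],[-0.0096,0.0021,0],[-0.0097,0.0013,0],[-0.0098,0.0004,0],[0,0,0]], dr=[[0,0,0],[0,0,0],[0,0,0],[0,0,0],[0,0,0],[0,0,0],[0,0,0],[0,0,0],[0,0,0],[0,0,0],[0,0,0]], gripper=[10,10,10,10,10,10,10,10,10,10,10])

```text
time_s: 24.98
ee_pos: [0.4777, -0.1218, 0.0792]
orientation: [0.967, 0.134, 0.215, -0.028]
force: [-0.5, -2.5, -0.7]
width: 0.172
finger_force: 5.0
```

```bash
python3 -c "from h import *; inbed()"
```

```text
24.975 tcp bed [58.9 -5.5 20. ] F bed [-1.32 -2.28 -0.12] rot [ 0.27  0.01 -0.11] ff 4.996775574982166 w 15.955370842672204
```

Emit:
play_rows(translation=[[-0.002,0,0],[0,0,0]], dr=[[0,0,0],[0,0,0]], gripper=[10,10])

```text
time_s: 25.22
ee_pos: [0.477, -0.122, 0.079]
orientation: [0.967, 0.134, 0.215, -0.028]
force: [0.2, -5.1, -2.4]
width: 0.17
finger_force: 5.0
```

Emit:
play_rows(translation=[[-0.002,0,0],[0,0,0]], dr=[[0,0,0],[0,0,0]], gripper=[10,10])

```text
time_s: 25.48
ee_pos: [0.4759, -0.1223, 0.0784]
orientation: [0.967, 0.134, 0.215, -0.028]
force: [1.2, -5.9, -2.0]
width: 0.169
finger_force: 5.0
```

```bash
python3 -c "from h import *; inbed()"
```

```text
25.475 tcp bed [56.8 -5.4 20.1] F bed [-1.25 -5.99 -1.58] rot [ 0.27 -0.04 -0.07] ff 5.000062622129917 w 15.71766025317319
```

Emit:
play_rows(translation=[[0,0,0],[0,0,0],[0,0,0],[0,0,-0.01],[0,0,-0.02],[0,0,-0.03],[0,0,-0.03],[0,0,0],[0,0,0]], dr=[[0,0,0],[0,0,0],[0,0,0],[0,0,0],[0,0,0],[0,0,0],[0,0,0],[0,0,0],[0,0,0]], gripper=[45,45,45,45,45,45,45,45,45])

```text
time_s: 26.6
ee_pos: [0.448, -0.1294, 0.1389]
orientation: [0.967, 0.134, 0.215, -0.028]
force: [0.1, 0.3, -0.3]
width: 0.484
finger_force: 0.0
```

```bash
python3 - <<'E'
from h import *
inbed(); s,im=snap('wrist','w8');K,V=cam('wrist',s);snap('side','s8')
for t in(1.4,1.5,1.571):
    print(t,[proj(K,V,ap(B1,[[.06+.085*np.cos(t),.08-.085*np.sin(t),z]])).round(1).tolist() for z in(.068,.038)])
print('pivot',proj(K,V,ap(B1,[[.06,.08,.038]])).round(1), 'tray',proj(K,V,ap(B1,np.array([[.11,.03,.026],[.11,-.03,.026],[0,.03,.026],[0,-.03,.026]]))).round(1).tolist())
g=im.astype(int).max(2); m=(g<38).astype(np.uint8)
n,l,st,c=cv2.connectedComponentsWithStats(m)
for i in range(1,n):
    if st[i,4]>150: print(st[i].tolist(),c[i].round(1).tolist())
# keeper arm: light grey strip, columns between pivot & knob, print brightness profile
for u in (200,215,225,235,245,255): print(u,im[170:300:4,u].mean(1).astype(int).tolist())
E
```

```text
26.6 tcp bed [56.3 -4.6 87. ] F bed [ 0.05  0.23 -0.33] rot [ 0.22 -0.02 -0.1 ] ff 0.0 w 45.0141701273381
1.4 [[[281.3, 213.4]], [[281.3, 201.1]]]
1.5 [[[282.9, 225.6]], [[282.7, 212.0]]]
1.571 [[[283.2, 234.1]], [[283.0, 219.7]]]
pivot [[169.7 220. ]] tray [[235.5, 150.7], [316.5, 150.5], [241.3, 283.0], [312.8, 282.8]]
[118, 87, 39, 37, 692] [142.1, 108.8]
[273, 210, 22, 31, 552] [283.0, 225.0]
[30, 255, 173, 165, 14008] [114.9, 352.3]
[216, 255, 25, 82, 799] [230.2, 301.6]
[323, 254, 24, 83, 798] [334.1, 300.0]
[363, 300, 163, 107, 10881] [441.7, 348.1]
200 [93, 95, 94, 94, 93, 95, 98, 94, 97, 93, 108, 111, 113, 112, 116, 95, 53, 52, 58, 53, 56, 51, 51, 56, 55, 54, 55, 62, 65, 63, 63, 63, 64]
215 [92, 93, 94, 94, 94, 92, 91, 94, 94, 84, 109, 114, 112, 111, 111, 96, 90, 51, 52, 55, 51, 54, 75, 84, 82, 77, 65, 67, 64, 65, 65, 65, 64]
225 [96, 96, 94, 95, 96, 96, 94, 95, 95, 88, 114, 114, 114, 115, 106, 91, 74, 54, 54, 55, 57, 70, 78, 81, 84, 80, 61, 63, 67, 62, 63, 60, 40]
235 [60, 59, 91, 58, 86, 60, 88, 97, 85, 65, 111, 113, 113, 115, 107, 93, 94, 94, 52, 48, 93, 80, 80, 69, 36, 16, 18, 20, 11, 22, 20, 13, 18]
245 [125, 125, 124, 125, 124, 126, 124, 122, 124, 111, 111, 111, 113, 114, 101, 111, 107, 105, 105, 103, 101, 99, 98, 100, 95, 73, 76, 87, 93, 83, 79, 81, 83]
255 [125, 129, 128, 127, 125, 127, 126, 129, 126, 106, 112, 114, 114, 112, 104, 124, 125, 125, 126, 124, 125, 121, 124, 123, 119, 81, 84, 91, 99, 81, 84, 109, 89]
```

```bash
python3 - <<'E'
from h import *
im=cv2.imread('pics/w8.png').astype(float).mean(2); im=cv2.GaussianBlur(im,(1,3),0)
for u in range(180,270,6):
    c=im[195:245,u]; print(u,195+np.arange(50)[0],c.astype(int).tolist()[6:42])
E
```

```text
180 195 [65, 66, 67, 67, 64, 61, 62, 74, 92, 106, 112, 113, 112, 112, 115, 115, 115, 114, 115, 114, 113, 113, 113, 114, 114, 112, 104, 96, 92, 91, 91, 87, 75, 61, 54, 53]
186 195 [66, 65, 65, 65, 66, 65, 67, 78, 93, 106, 112, 113, 113, 113, 112, 114, 115, 114, 114, 115, 114, 113, 113, 114, 113, 110, 103, 93, 90, 93, 92, 80, 66, 57, 55, 55]
192 195 [60, 61, 61, 59, 58, 58, 58, 67, 88, 105, 112, 112, 111, 112, 113, 114, 116, 116, 115, 114, 114, 114, 115, 114, 112, 109, 100, 93, 93, 94, 91, 78, 62, 53, 53, 55]
198 195 [95, 94, 93, 90, 82, 71, 67, 80, 98, 108, 112, 113, 112, 112, 113, 113, 114, 114, 113, 113, 113, 112, 112, 114, 114, 110, 103, 97, 94, 94, 94, 93, 87, 73, 59, 53]
204 195 [96, 96, 95, 94, 92, 88, 83, 86, 98, 108, 112, 113, 112, 112, 112, 114, 114, 114, 113, 112, 111, 111, 113, 115, 114, 111, 106, 99, 95, 94, 93, 89, 79, 64, 55, 54]
210 195 [95, 96, 96, 96, 94, 91, 87, 89, 99, 108, 111, 112, 111, 111, 113, 115, 115, 114, 114, 113, 113, 112, 112, 113, 114, 109, 100, 94, 93, 93, 93, 93, 95, 96, 96, 94]
216 195 [94, 94, 93, 94, 94, 89, 86, 91, 101, 109, 112, 113, 114, 113, 114
[... 844 characters left out ...]
106, 110, 112, 111, 110, 113, 115, 115, 114, 113, 112, 112, 113, 114, 115, 114, 111, 105, 103, 110, 118, 123, 123, 122, 120, 120, 121, 121]
252 195 [126, 125, 124, 124, 120, 106, 95, 98, 106, 111, 112, 111, 112, 114, 115, 115, 114, 113, 112, 112, 114, 113, 113, 114, 111, 107, 112, 121, 126, 125, 125, 125, 124, 122, 122, 123]
258 195 [127, 127, 126, 125, 119, 106, 95, 96, 105, 111, 112, 111, 112, 113, 115, 115, 115, 113, 113, 113, 114, 115, 115, 114, 113, 113, 117, 122, 125, 125, 125, 126, 125, 124, 124, 125]
264 195 [117, 126, 131, 129, 120, 105, 95, 99, 107, 111, 113, 112, 112, 114, 115, 114, 113, 113, 112, 113, 114, 113, 113, 112, 111, 108, 105, 105, 106, 107, 110, 112, 117, 123, 122, 113]
```

The keeper strip runs level from the swivel to the knob: slope ≤ 1°, knob blob at (283,225) against (283,227) predicted for the stop. The tray's left rim is still at u≈236 as predicted. The gripper hangs clear about 40 mm above the knob, so I'm handing in.

```bash
python3 -c "from h import *; print(hand_in())"
```

```text
the job is handed in; nothing more can be done
None
```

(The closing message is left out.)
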